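# Twist off the canister lid with the lock ball in its dish

### The job

The small steel ball of a lock is parked loose in the dished lid of the pin canister, and the fitter wants both the pins and the ball. Take hold of the lid, turn it anticlockwise (seen from above) a quarter turn until you feel it come up against its stop, then lift it off and finish still holding it level in the gripper, a hand's breadth or so above the middle of the square bamboo coaster. Keep the lid level and the ball in the middle of the dish all the way and leave everything else on the counter where it is.

Things in the scene. Friction and masses are not known exactly. Their poses are not given: they have to be found in the camera images.
- canister: steel pin canister, fixed: round body 48 mm across on an 80 mm round flange screwed to the counter, narrower bayonet neck hidden under the lid. Origin on the counter at its axis, z up; a small rib on the body marks its +x. The lid's underside sits 80 mm above the origin. The lid is fully closed when its x axis lies along the canister's x axis.
- canister_neck (a point): centre of the neck's rim, 93 mm above the counter; axes as the canister's. Turned anticlockwise, the lid meets its open stop about 91 degrees from fully closed; up to about 65 degrees two tabs hold it down, from there to the stop it lifts straight off. It may start up to 15 degrees on from fully closed. No spring or thread: it turns freely, by friction only.
- lid: loose metal lid, about 90 g: round, 52 mm across, 22 mm high, with two flat finger grips on opposite sides, facing its +y and -y, 56 mm apart over the flats, 24 mm wide. Origin at the centre of its underside, z up. Inside its skirt are two bayonet lugs at +x and -x. It has about 2 mm of play on the neck, sideways and up.
- lid_mid (a point): centre of the lid, half-way up (11 mm above its underside); axes as the lid's. The height at which to grip it.
- dish_centre (a point): point on the lid's axis 25 mm above its underside, where the ball's centre is when it lies in the middle of the dish. The dish in the lid's top is 44 mm across: a flat 8 mm across in the middle, 17 mm above the lid's underside, from which the floor rises evenly to 20 mm at the edge (10 degrees), inside a rim 2 mm higher.
- ball_center (a point): centre of the polished steel ball, 16 mm across, 17 g, lying loose in the dish of the lid; it rolls easily
- coaster: loose square bamboo coaster, 100 x 100 x 8 mm, lying on the counter. Origin at the centre of its underside.
- lock_cylinder: bystander: chrome lock cylinder with a lever and a cam plate, about 52 x 50 x 36 mm, lying on the counter
- scooter_key: bystander: scooter key with a plastic head, 80 mm long, 8 mm thick
- key_cover_a: bystander: hard silicone key cover, 44 x 30 x 10 mm
- key_cover_b: bystander: hard silicone key cover, 44 x 30 x 10 mm
- padlock: bystander: brass padlock lying flat, 68 x 38 x 18 mm
- screwdriver: bystander: screwdriver, 170 mm long
- torch: bystander: metal torch lying on its side, 105 mm long, 29 mm thick
Not all that is in view belongs to the job. Leave any blue or pink look-alike of the lid alone.

How it is judged:
By the outcome, as a careful person would: the job done as asked, in the order asked, and still so for the second after the job is handed in, while the arm keeps its last pose, push and grip.
It also fails if it takes over 58 s, if anything falls off the work surface, if the arm or the gripper's body presses on something with over 40 N, if the wrist force passes 120 N, or if a joint passes its speed limit or range.

### The arm

A 7-joint arm with a two-finger parallel gripper is mounted at the origin on the work surface. World frame = base frame: x ahead of the robot, y to its left, z up, the work surface at z = 0. Lengths are in m, angles in rad, forces in N, time in s.
With the tool pointing down it reaches from about 0.425 to 0.875 m from the base axis. Payload 4.7 kg.
Tool frame: the origin (TCP) lies midway between the tips of the shut fingers; the grasp point (between the pads) lies 19 mm behind it; z points along the fingers, y is the line along which they close (so a half turn about z gives the same grasp; the last joint's range is limited). The gripper opens to 85 mm and grips with 20 to 120 N. Pads are 22 mm wide; open, the fingers measure 114 mm over their backs; the gripper's body (76 mm by 85 mm) begins 54 mm behind the grasp point. The pads swing forward as they close: fully open they stand 13 mm farther back than shut.
Start: joints at [1.325, 0.321, -0.07, 1.45, 0.023, 1.371, -0.057], TCP at [0.167, -0.628, 0.231] pointing down, gripper open.
Joint ranges: [-2.86, 2.86], [-0.3, 2.09], [-1.38, 1.24], [0.06, 2.45], [-1.56, 4.7], [0.09, 2.05], [-2.69, 2.69]. Speed limits (rad/s): [2.57, 2.57, 3.14, 3.14, 3.14, 3.14, 3.14].

### API

Orientations are given as a rotation vector (axis times angle).
In Python, from workcell import status, vision, robot gives the robot as it stands. The module is installed in compiled form; this text tells all that it offers.
- The arm moves only by the tool carry_out, never from a script. Its argument "targets" is a list of rows, each an object with "delta_pos": the shift along the tool's x, y, z in cm, a list of three; "turn": the turn, a rotation vector about the tool's x, y, z in degrees, a list of three; "fingers": the gripper command: -1 is fully open, 1 is shut, values between are in proportion. In form: [{"delta_pos": [dx, dy, dz], "turn": [ax, ay, az], "fingers": fingers}, ...]. A call has 1 to 8 rows; each row is the pose to reach, as a shift and turn from the pose commanded when the call began, along the tool's axes at that moment; what a row does not reach only later rows make up. A row lasts 1/10 s, in which the tool goes at most 50 mm and 8.59 degrees, less where a joint would pass 70% of its speed; a pose out of reach is approached as far as the arm can. A call with a gripper value outside its range is refused whole. The fingers move at their own pace and stop on an object; the grip force is fixed at half the most. Time passes only in rows, so rows that repeat a pose let the fingers close. It gives the time, the measured TCP pose, the force, the opening and the grip force at its end, in the units of the state.
- status.get_obs(): the state, without advancing time (a new reading comes with each control period).
- vision.read_camera(name): name is "scene" or "top" or "wrist"; returns a dict with "color" (384x512x3 uint8, red, green, blue), "fx", "fy", "cx", "cy" (pixels), "dist" ([k1, k2, p1, p2, k3] as OpenCV has them; the pictures are not rectified), "T" (4x4, takes a point from camera to world coordinates); the wrist camera has in their place "tool_from_camera" (4x4, takes a point from camera to tool coordinates, whose origin is the TCP and whose axes are the flange's). Camera axes: x right, y up, looking along -z (the intrinsics and any distortion apply to the point x, -y, -z); pixel columns grow to the right and rows downward; lengths in m; the calibration is good to about 2 mm. A picture is of the moment at which its call begins: read the wrist's pose just before it. There is no depth.
- robot.job_done(): hands the job in; it is judged then, once.
The state is a dict: "time": time; "joint_positions": joint angles; "qvel": joint speeds; "joint_efforts": joint torques, N m; "eef_pos": TCP position; "eef_rot": TCP orientation; "wrist_force": force on the tool from outside, world axes, zero at the start; "wrist_torque": the same for the moment, N m; "opening": finger opening in m; "finger_force": force on a finger pad.
Only numpy, scipy, OpenCV 4.12 (cv2) and the standard library are available. Lean on these libraries where they do the work, as an engineer would, in place of code of your own. Each camera call takes 0.05 s, during which the arm holds its last target. There are 200 camera calls.

## Working session

There is one attempt and no reset: what is moved stays moved. The work goes in short steps, Python scripts to look and compute and a tool call to move; the robot and the scene stay as the last step left them, time stands still between calls to the robot, and variables do not carry over. Pictures are saved under pics/ and viewed, at most 12 in all, crops included, and the job is handed in when it is done.

Besides the shell and the picture viewer there is one more tool, called after "Request:" by a JSON object that holds its "method" and its "body". carry_out: Moves the arm, as the interface text tells. Its arguments: {"type":"object","properties":{"targets":{"type":"array"}},"required":["targets"]}

```bash
mkdir -p pics; cat > h.py <<'E'
import numpy as np, cv2, pickle
from scipy.spatial.transform import Rotation as R
from workcell import status, vision, robot
def grab(n,tag):
    o=status.get_obs(); c=vision.read_camera(n); 
    if n=='wrist':
        T=np.eye(4);T[:3,:3]=R.from_rotvec(o['eef_rot']).as_matrix();T[:3,3]=o['eef_pos'];c['T']=T@np.array(c['tool_from_camera'])
    pickle.dump(c,open(f'pics/{tag}.pkl','wb')); cv2.imwrite(f'pics/{tag}.png',c['color'][:,:,::-1]); return c
def load(tag): return pickle.load(open(f'pics/{tag}.pkl','rb'))
def K(c): return np.array([[c['fx'],0,c['cx']],[0,c['fy'],c['cy']],[0,0,1.]])
def ray(c,uv):
    p=cv2.undistortPoints(np.array([[uv]],float),K(c),np.array(c['dist'],float))[0,0]
    T=np.array(c['T']); return T[:3,3],T[:3,:3]@np.array([p[0],-p[1],-1])
def at_z(c,uv,z):
    o,d=ray(c,uv); return o+d*(z-o[2])/d[2]
def proj(c,P):
    T=np.linalg.inv(np.array(c['T'])); q=(T[:3,:3]@np.array(P,float).T).T+T[:3,3]; q=q*[1,-1,-1]
    return cv2.projectPoints(q,np.zeros(3),np.zeros(3),K(c),np.array(c['dist'],float))[0][:,0]
E
python3 - <<'E'
from h import *
o=status.get_obs()
for k in o: print(k,np.round(o[k],3))
a=grab('top','top0');b=grab('scene','scene0')
cv2.imwrite('pics/both.png',cv2.resize(np.vstack([a['color'],b['color']])[:,:,::-1],(400,600)))
E
```

```text
time 0.0
joint_positions [ 1.325  0.322 -0.07   1.452  0.023  1.371 -0.057]
qvel [-0.001  0.001  0.002 -0.001  0.    -0.001 -0.   ]
joint_efforts [ 0.0000e+00 -4.9358e+01 -3.8200e-01 -3.1433e+01  1.3000e-02  1.1000e-02
 -0.0000e+00]
eef_pos [ 0.167 -0.628  0.23 ]
eef_rot [-3.113e+00 -4.070e-01  1.000e-03]
wrist_force [ 0.694 -0.15   0.139]
wrist_torque [ 0.051  0.017 -0.048]
finger_force 0.0
opening 0.085
```

View pics/top0.png

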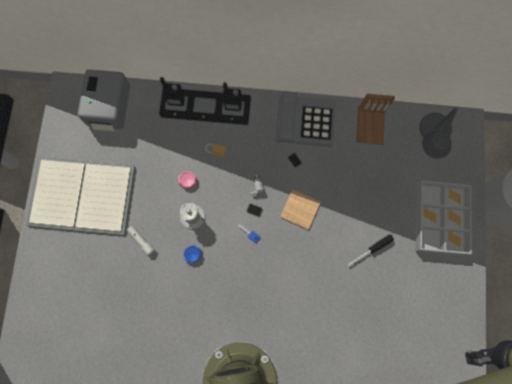

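View pics/scene0.png

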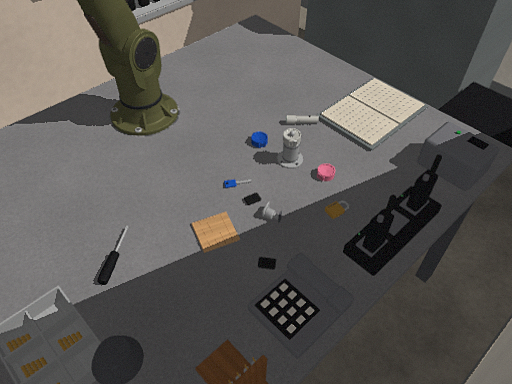

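In the top view the silver canister with its lid is at (190,213), with look-alikes in pink at (187,180) and blue at (193,255). The coaster is at (300,210). In the scene view the canister is at (290,140). The silver one on the flange fits the description, so I'll confirm it in an enlarged crop.

```bash
python3 - <<'E'
from h import *
a=load('top0');b=load('scene0')
print(np.round(a['T'],3),np.round(b['T'],3),a['fx'],b['fx'])
f=lambda c,u,v,w,h,s:cv2.resize(c['color'][v:v+h,u:u+w,::-1],None,fx=s,fy=s,interpolation=cv2.INTER_CUBIC)
A=f(a,165,188,50,60,8);B=f(b,265,110,50,60,8)
cv2.imwrite('pics/crop1.png',np.hstack([A,B]))
print('flange',at_z(a,(195,222),0.0),'lid',at_z(a,(190,213),.1))
for p in [(293,192),(320,207),(307,229),(281,215)]: print(at_z(a,p,.008))
for p in [(232,213)]: print(at_z(b,p,.008))
E
```

```text
[[ 0.09   0.974 -0.21   0.254]
 [-0.996  0.089 -0.016 -0.017]
 [ 0.003  0.211  0.978  1.519]
 [ 0.     0.     0.     1.   ]] [[ 0.688 -0.546  0.477  1.117]
 [ 0.725  0.508 -0.465 -0.558]
 [ 0.012  0.666  0.745  0.964]
 [ 0.     0.     0.     1.   ]] 475.52076406840126 446.1823366199578
flange [0.46717168 0.19129883 0.        ] lid [0.47904365 0.19585253 0.1       ]
[ 0.59291951 -0.11564451  0.008     ]
[ 0.55138447 -0.20627299  0.008     ]
[ 0.47613949 -0.16922426  0.008     ]
[ 0.51383351 -0.08274084  0.008     ]
[ 0.52926365 -0.07537304  0.008     ]
```

View pics/crop1.png

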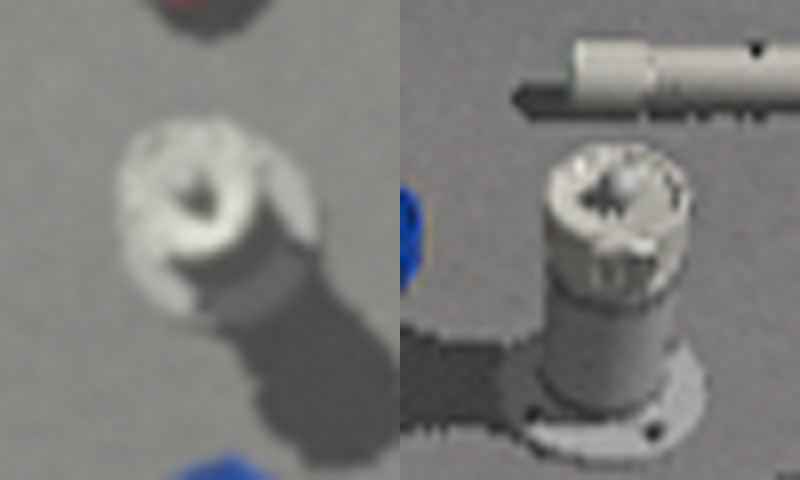

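```bash
cat >> h.py <<'E'
def to(p,yaw_x=None,rot=None):
    """tool-frame delta (cm) and turn (deg) to world TCP p; yaw_x = world heading of tool x in deg, tool pointing down"""
    o=status.get_obs(); M=R.from_rotvec(o['eef_rot'])
    if yaw_x is not None:
        y=np.radians(yaw_x); rot=R.from_matrix(np.array([[np.cos(y),np.sin(y),0],[np.sin(y),-np.cos(y),0],[0,0,-1.]]))
    d=M.inv().apply(np.array(p)-o['eef_pos'])*100
    t=(M.inv()*rot).as_rotvec(degrees=True) if rot is not None else np.zeros(3)
    return np.round(d,2),np.round(t,2)
def yaw():
    m=R.from_rotvec(status.get_obs()['eef_rot']).as_matrix(); return np.degrees(np.arctan2(m[1,0],m[0,0]))
E
python3 - <<'E'
from h import *
a=load('top0');b=load('scene0')
print('lid top',at_z(a,(189.4,211.5),.1),'scene',at_z(b,(292.2,134),.102))
print('flange',at_z(a,(192.5,216),0),'scene',at_z(b,(265+25.5,110+50.5),0))
print('grip',at_z(b,(293.8,141),.1)-at_z(b,(292.2,134),.1))
print(yaw(),to([.45,-.3,.3],15),to([.43,.12,.33],15))
for p in [(193,232),(222,212),(238,232),(204,250)]:print(at_z(b,p,.008))
E
```

```text
lid top [0.48344968 0.19820816 0.1       ] scene [0.48694962 0.19823387 0.102     ]
flange [0.48589747 0.20163272 0.        ] scene [0.49263671 0.19535594 0.        ]
grip [ 0.02381518 -0.01849278  0.        ]
14.889377964435813 (array([ 35.79, -24.41,  -6.93]), array([-0.1 ,  0.01, -0.11])) (array([ 44.65, -65.52,  -9.86]), array([-0.1 ,  0.01, -0.11]))
[ 0.50718017 -0.19233809  0.008     ]
[ 0.50803963 -0.09303217  0.008     ]
[ 0.58785226 -0.10602106  0.008     ]
[ 0.57072903 -0.20680542  0.008     ]
```

Request:
{"method": "carry_out", "body": {"targets": [{"delta_pos": [36, -24.5, -8], "turn": [0, 0, 0], "fingers": -1}, {"delta_pos": [36, -24.5, -8], "turn": [0, 0, 0], "fingers": -1}, {"delta_pos": [36, -24.5, -8], "turn": [0, 0, 0], "fingers": -1}, {"delta_pos": [36, -24.5, -8], "turn": [0, 0, 0], "fingers": -1}, {"delta_pos": [36, -24.5, -8], "turn": [0, 0, 0], "fingers": -1}, {"delta_pos": [36, -24.5, -8], "turn": [0, 0, 0], "fingers": -1}, {"delta_pos": [36, -24.5, -8], "turn": [0, 0, 0], "fingers": -1}, {"delta_pos": [36, -24.5, -8], "turn": [0, 0, 0], "fingers": -1}]}}

```text
time: 0.9
eef_pos: [0.4252, -0.3289, 0.3037]
eef_rot: [3.115, 0.407, -0.001]
wrist_force: [1.3, -0.6, 0.7]
opening: 0.0856
finger_force: 0.0
```

```bash
python3 - <<'E'
from h import *
o=status.get_obs();print(o['time'],o['eef_pos'],yaw(),o['joint_positions'].round(3) if hasattr(o['joint_positions'],'round') else o['joint_positions'])
c=vision.read_camera('wrist');print(np.round(c['tool_from_camera'],3),c['fx'])
print(to([.45,.12,.32],15))
E
```

```text
0.9 [ 0.42519125 -0.3289306   0.3037207 ] 14.876363998091085 [ 0.936  0.071 -0.345  1.606  0.024  1.469 -0.722]
[[ 0.     0.945  0.327  0.084]
 [ 1.     0.    -0.     0.   ]
 [-0.     0.327 -0.945 -0.144]
 [ 0.     0.     0.     1.   ]] 344.08622532145944
(array([ 13.53, -41.91,  -1.28]), array([-0.09, -0.38,  0.64]))
```

```bash
python3 - <<'E'
from h import *
print(to([.486,.198,.27],52))
E
```

```text
(array([ 19.07, -48.44,   3.77]), array([  0.04,  -0.4 , -36.36]))
```

Request:
{"method": "carry_out", "body": {"targets": [{"delta_pos": [19, -48.5, 1], "turn": [0, 0, -36.5], "fingers": -1}, {"delta_pos": [19, -48.5, 1], "turn": [0, 0, -36.5], "fingers": -1}, {"delta_pos": [19, -48.5, 1], "turn": [0, 0, -36.5], "fingers": -1}, {"delta_pos": [19, -48.5, 1], "turn": [0, 0, -36.5], "fingers": -1}, {"delta_pos": [19, -48.5, 1], "turn": [0, 0, -36.5], "fingers": -1}, {"delta_pos": [19, -48.5, 1], "turn": [0, 0, -36.5], "fingers": -1}, {"delta_pos": [19, -48.5, 1], "turn": [0, 0, -36.5], "fingers": -1}, {"delta_pos": [19, -48.5, 1], "turn": [0, 0, -36.5], "fingers": -1}]}}

```text
time: 1.75
eef_pos: [0.4694, 0.0683, 0.2957]
eef_rot: [2.83, 1.361, -0.0]
wrist_force: [1.1, -0.2, -0.6]
opening: 0.0857
finger_force: 0.0
```

```bash
python3 - <<'E'
from h import *
print(yaw(),to([.486,.198,.26],52))
E
```

```text
51.36294716887849 (array([11.17, -6.8 ,  3.56]), array([ 0.05,  0.03, -0.64]))
```

Request:
{"method": "carry_out", "body": {"targets": [{"delta_pos": [5, -3.3, 1.5], "turn": [0, 0, 0], "fingers": -1}, {"delta_pos": [8, -5.3, 2.5], "turn": [0, 0, 0], "fingers": -1}, {"delta_pos": [11, -7, 3.5], "turn": [0, 0, 0], "fingers": -1}, {"delta_pos": [11, -7, 3.5], "turn": [0, 0, 0], "fingers": -1}, {"delta_pos": [11, -7, 3.5], "turn": [0, 0, 0], "fingers": -1}]}}

```text
time: 2.25
eef_pos: [0.4832, 0.1965, 0.2602]
eef_rot: [-2.829, -1.365, 0.003]
wrist_force: [-0.5, -0.9, -0.2]
opening: 0.0852
finger_force: 0.0
```

```bash
python3 - <<'E'
from h import *
o=status.get_obs();print(o['time'],yaw(),o['eef_pos'],np.round(o['joint_positions'],2))
c=grab('wrist','w1'); cv2.imwrite('pics/w1b.png',cv2.resize(c['color'][:,:,::-1],(800,600)))
print(proj(c,[[.486,.198,.1]]))
E
```

```text
2.25 51.50781384638067 [0.48321343 0.19648704 0.26019216] [ 0.44  0.1  -0.93  1.7   0.08  1.39 -1.17]
[[260.96522221 166.32189915]]
```

View pics/w1b.png

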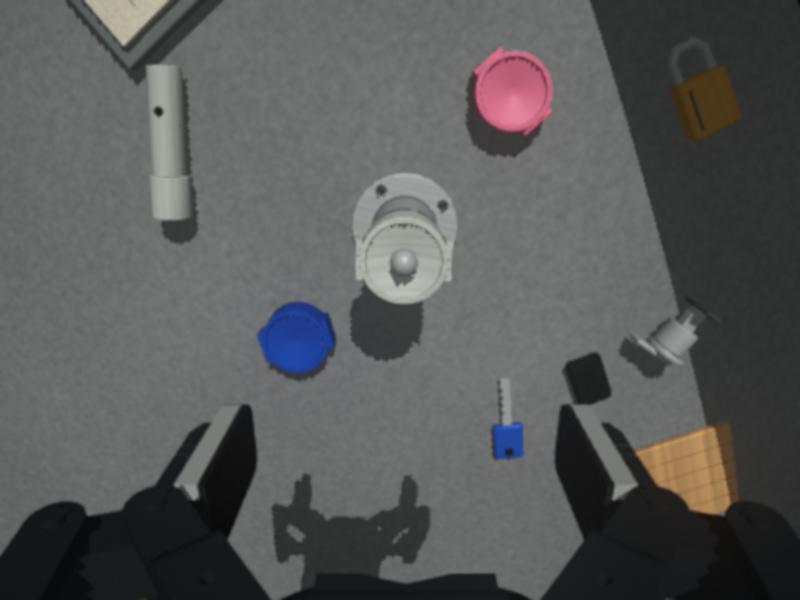

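The wrist view shows the silver lid with the ball in the middle at about (404,260). Its grips are at left (360,262) and right (447,262), so they already nearly line up with the fingers. The pink and blue ones are the look-alikes. I'll enlarge it to refine the measurement.

```bash
python3 - <<'E'
from h import *
c=load('w1'); k=c['color'][100:205,205:310,::-1]
a=cv2.resize(k,(600,600),interpolation=cv2.INTER_CUBIC); cv2.imwrite('pics/w1c.png',a)
E
```

```text
(no output)
```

View pics/w1c.png

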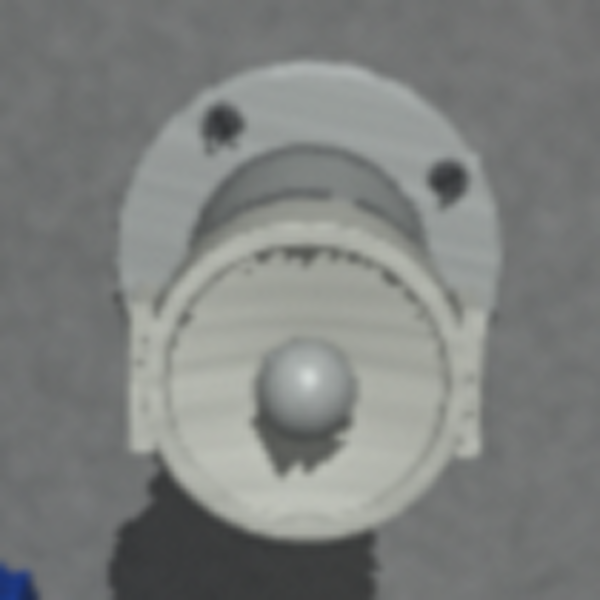

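```bash
python3 - <<'E'
from h import *
c=load('w1'); g=lambda u,v,z: at_z(c,(205-.5+(u+.5)/5.714,100-.5+(v+.5)/5.714),z)
ce=g(307,381,.102); print('c',ce,'ball',g(305,387,.105),'flange',g(311,247,.004))
print('diam',np.linalg.norm(g(148,381,.102)-g(465,381,.102)))
L=g(131,375,.1);Rr=g(482,384,.1); d=Rr-L; print('width',np.linalg.norm(d),'mid',(L+Rr)/2,'ang',np.degrees(np.arctan2(d[1],d[0])))
for p,q in [((131,452),(478,458)),((131,298),(486,310))]:
  d=g(*q,.1)-g(*p,.1);print(np.linalg.norm(d),np.degrees(np.arctan2(d[1],d[0])))
print(yaw(), to([ce[0],ce[1],.20],51.5))
E
```

```text
c [0.48447939 0.1999588  0.102     ] ball [0.48413503 0.200012   0.105     ] flange [0.48624457 0.20147928 0.004     ]
diam 0.050311659663063196
width 0.056088559580402424 mid [0.48425493 0.19979321 0.1       ] ang -39.99274096527246
0.05614732617802569 -39.507394405847556
0.05605056164380946 -40.45541807249366
51.356713045566245 (array([ 0.42, -0.24,  6.05]), array([-0.01,  0.07, -0.14]))
```

Request:
{"method": "carry_out", "body": {"targets": [{"delta_pos": [0.45, -0.2, 3], "turn": [0, 0, 1.4], "fingers": -1}, {"delta_pos": [0.45, -0.2, 6.5], "turn": [0, 0, 1.4], "fingers": -1}, {"delta_pos": [0.45, -0.2, 10], "turn": [0, 0, 1.4], "fingers": -1}, {"delta_pos": [0.45, -0.2, 13], "turn": [0, 0, 1.4], "fingers": -1}, {"delta_pos": [0.45, -0.2, 15], "turn": [0, 0, 1.4], "fingers": -1}, {"delta_pos": [0.45, -0.2, 16], "turn": [0, 0, 1.4], "fingers": -1}, {"delta_pos": [0.45, -0.2, 16], "turn": [0, 0, 1.4], "fingers": -1}, {"delta_pos": [0.45, -0.2, 16], "turn": [0, 0, 1.4], "fingers": -1}]}}

```text
time: 3.1
eef_pos: [0.4859, 0.2005, 0.1019]
eef_rot: [2.848, 1.325, 0.002]
wrist_force: [1.1, -0.5, 0.3]
opening: 0.0856
finger_force: 0.0
```

```bash
python3 - <<'E'
from h import *
o=status.get_obs();print(o['time'],yaw(),o['eef_pos'],R.from_rotvec(o['eef_rot']).as_matrix()[:,2])
c=grab('wrist','w2'); cv2.imwrite('pics/w2b.png',cv2.resize(c['color'][:,:,::-1],(800,600)))
print(to([.485,.2,.067],50))
E
```

```text
3.1 49.909841127574694 [0.48588446 0.20049395 0.10190328] [ 1.54977096e-03 -6.29685396e-05 -9.99998797e-01]
(array([-0.14, -0.04,  3.52]), array([ 0.1 , -0.09, -0.07]))
```

View pics/w2b.png

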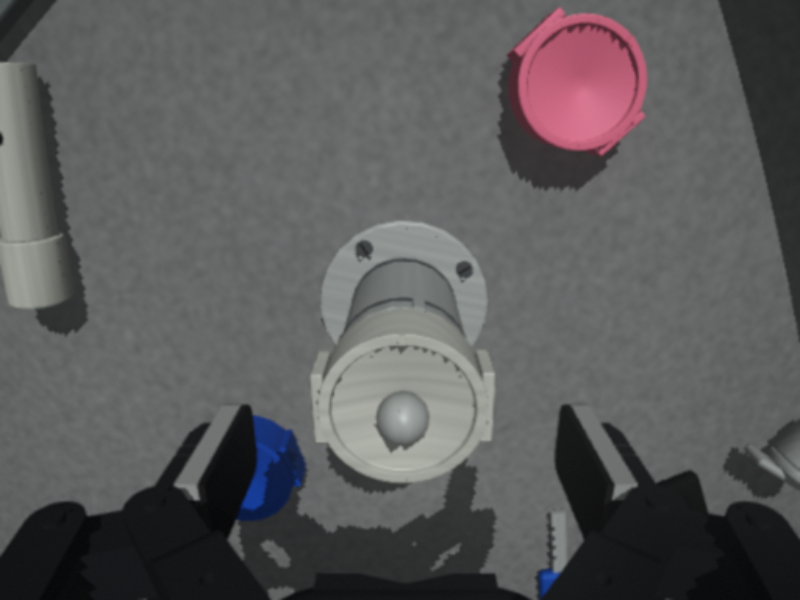

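The lid is centred at about (403,407), with its grips at x=313 and x=494 and the ball in the middle. The rib on the body is at (420,300), a little clockwise of the lid's x, so the lid starts about 15° on and needs roughly 75° of turn.

```bash
python3 - <<'E'
from h import *
c=load('w2'); g=lambda u,v,z: at_z(c,(u*.64,v*.64),z)
print(g(403,408,.102)); L=g(313,395,.1);q=g(494,396,.1);d=q-L;print((L+q)/2,np.linalg.norm(d),np.degrees(np.arctan2(d[1],d[0])))
p=(g(403,408,.102)+(L+q)/2)/2
print(to([p[0],p[1],.067],50))
E
```

```text
[0.48476338 0.20029272 0.102     ]
[0.48690169 0.20257567 0.1       ] 0.05569901324913152 -40.481868710249856
(array([ 0.02, -0.06,  3.52]), array([ 0.1 , -0.09, -0.07]))
```

Request:
{"method": "carry_out", "body": {"targets": [{"delta_pos": [0, -0.06, 1.5], "turn": [0, 0, -0.2], "fingers": -1}, {"delta_pos": [0, -0.06, 3], "turn": [0, 0, -0.2], "fingers": -0.8}, {"delta_pos": [0, -0.06, 3.5], "turn": [0, 0, -0.2], "fingers": -0.7}, {"delta_pos": [0, -0.06, 3.5], "turn": [0, 0, -0.2], "fingers": -0.6}, {"delta_pos": [0, -0.06, 3.5], "turn": [0, 0, -0.2], "fingers": -0.5}, {"delta_pos": [0, -0.06, 3.5], "turn": [0, 0, -0.2], "fingers": -0.44}, {"delta_pos": [0, -0.06, 3.5], "turn": [0, 0, -0.2], "fingers": -0.4}, {"delta_pos": [0, -0.06, 3.5], "turn": [0, 0, -0.2], "fingers": -0.38}]}}

```text
time: 3.95
eef_pos: [0.4848, 0.2015, 0.0662]
eef_rot: [2.845, 1.332, 0.001]
wrist_force: [-0.5, -0.5, -0.3]
opening: 0.0591
finger_force: 0.0
```

Request:
{"method": "carry_out", "body": {"targets": [{"delta_pos": [0, 0, 0], "turn": [0, 0, 0], "fingers": -0.36}, {"delta_pos": [0, 0, 0], "turn": [0, 0, 0], "fingers": -0.34}, {"delta_pos": [0, 0, 0], "turn": [0, 0, 0], "fingers": -0.32}, {"delta_pos": [0, 0, 0], "turn": [0, 0, 0], "fingers": -0.3}, {"delta_pos": [0, 0, 0], "turn": [0, 0, 0], "fingers": -0.28}, {"delta_pos": [0, 0, 0], "turn": [0, 0, 0], "fingers": -0.25}]}}

```text
time: 4.55
eef_pos: [0.4848, 0.2013, 0.0663]
eef_rot: [2.845, 1.332, 0.001]
wrist_force: [0.0, -0.8, 5.3]
opening: 0.0553
finger_force: 63.1
```

```bash
python3 - <<'E'
from h import *
o=status.get_obs();print(o['time'],yaw(),o['eef_pos'],o['opening'],o['finger_force'],o['wrist_force'],o['wrist_torque'])
c=grab('wrist','w3'); cv2.imwrite('pics/w3b.png',cv2.resize(c['color'][:,:,::-1],(800,600)))
E
```

```text
4.55 50.1787597271485 [0.4847989  0.2013499  0.06625326] 0.05530569772954159 63.08818817138672 [ 0.04804979 -0.75023183  5.26459465] [-0.24038551 -0.04065757 -0.01207437]
```

View pics/w3b.png

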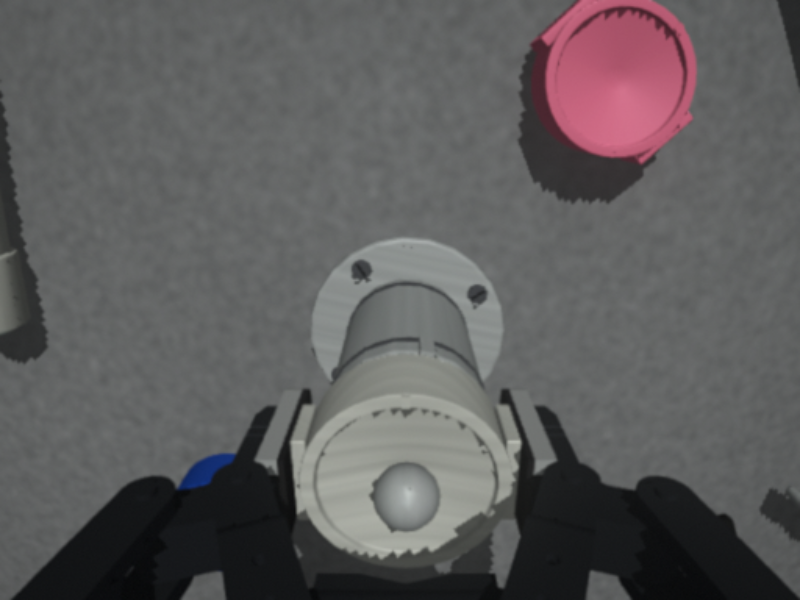

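Request:
{"method": "carry_out", "body": {"targets": [{"delta_pos": [0, 0, -0.05], "turn": [0, 0, 0], "fingers": 0}, {"delta_pos": [0, 0, -0.05], "turn": [0, 0, -0.5], "fingers": 0}, {"delta_pos": [0, 0, -0.05], "turn": [0, 0, -1.5], "fingers": 0}, {"delta_pos": [0, 0, -0.05], "turn": [0, 0, -3], "fingers": 0}, {"delta_pos": [0, 0, -0.05], "turn": [0, 0, -5], "fingers": 0}, {"delta_pos": [0, 0, -0.05], "turn": [0, 0, -7], "fingers": 0}, {"delta_pos": [0, 0, -0.05], "turn": [0, 0, -9], "fingers": 0}, {"delta_pos": [0, 0, -0.05], "turn": [0, 0, -11], "fingers": 0}]}}

```text
time: 5.4
eef_pos: [0.4843, 0.2013, 0.0663]
eef_rot: [2.702, 1.602, -0.001]
wrist_force: [0.7, 0.1, 0.9]
opening: 0.0552
finger_force: 63.3
```

```bash
cat > s.py <<'E'
from h import *
o=status.get_obs();print(o['time'],yaw(),np.round(o['eef_pos'],4),round(o['opening'],4),np.round(o['wrist_force'],2),np.round(o['wrist_torque'],3),'tilt',R.from_rotvec(o['eef_rot']).as_matrix()[:2,2].round(4),np.round(o['joint_positions'],2)[[0,6]])
E
python3 s.py
```

```text
5.4 61.33541663930184 [0.4843 0.2013 0.0663] 0.0552 [0.66 0.14 0.9 ] [-0.171  0.065  0.026] tilt [-0.0005 -0.0003] [ 0.36 -1.19]
```

Request:
{"method": "carry_out", "body": {"targets": [{"delta_pos": [0, 0, 0], "turn": [0, 0, -2], "fingers": 0}, {"delta_pos": [0, 0, 0], "turn": [0, 0, -4], "fingers": 0}, {"delta_pos": [0, 0, 0], "turn": [0, 0, -6], "fingers": 0}, {"delta_pos": [0, 0, 0], "turn": [0, 0, -8], "fingers": 0}, {"delta_pos": [0, 0, 0], "turn": [0, 0, -10], "fingers": 0}, {"delta_pos": [0, 0, 0], "turn": [0, 0, -12], "fingers": 0}, {"delta_pos": [0, 0, 0], "turn": [0, 0, -14], "fingers": 0}, {"delta_pos": [0, 0, 0], "turn": [0, 0, -16], "fingers": 0}]}}

```text
time: 6.2
eef_pos: [0.4843, 0.2012, 0.0662]
eef_rot: [2.453, 1.963, -0.001]
wrist_force: [-1.0, -0.5, 0.9]
opening: 0.0552
finger_force: 63.3
```

```bash
python3 s.py
```

```text
6.2 77.32754565554654 [0.4843 0.2012 0.0662] 0.0552 [-0.97 -0.47  0.91] [-0.202  0.063  0.017] tilt [-0.0004 -0.0004] [ 0.4  -0.93]
```

Request:
{"method": "carry_out", "body": {"targets": [{"delta_pos": [0, 0, 0], "turn": [0, 0, -2], "fingers": 0}, {"delta_pos": [0, 0, 0], "turn": [0, 0, -4], "fingers": 0}, {"delta_pos": [0, 0, 0], "turn": [0, 0, -6], "fingers": 0}, {"delta_pos": [0, 0, 0], "turn": [0, 0, -8], "fingers": 0}, {"delta_pos": [0, 0, 0], "turn": [0, 0, -10], "fingers": 0}, {"delta_pos": [0, 0, 0], "turn": [0, 0, -12], "fingers": 0}, {"delta_pos": [0, 0, 0], "turn": [0, 0, -14], "fingers": 0}, {"delta_pos": [0, 0, 0], "turn": [0, 0, -16], "fingers": 0}]}}

```text
time: 7.0
eef_pos: [0.4844, 0.2012, 0.0663]
eef_rot: [2.156, 2.285, -0.001]
wrist_force: [0.5, -1.0, 1.4]
opening: 0.0552
finger_force: 63.3
```

Request:
{"method": "carry_out", "body": {"targets": [{"delta_pos": [0, 0, 0], "turn": [0, 0, -2], "fingers": 0}, {"delta_pos": [0, 0, 0], "turn": [0, 0, -4], "fingers": 0}, {"delta_pos": [0, 0, 0], "turn": [0, 0, -6], "fingers": 0}, {"delta_pos": [0, 0, 0], "turn": [0, 0, -8], "fingers": 0}, {"delta_pos": [0, 0, 0], "turn": [0, 0, -10], "fingers": 0}, {"delta_pos": [0, 0, 0], "turn": [0, 0, -12], "fingers": 0}, {"delta_pos": [0, 0, 0], "turn": [0, 0, -14], "fingers": 0}, {"delta_pos": [0, 0, 0], "turn": [0, 0, -15], "fingers": 0}]}}

```text
time: 7.8
eef_pos: [0.4845, 0.2012, 0.0663]
eef_rot: [-1.84, -2.546, 0.0]
wrist_force: [-0.0, -0.3, 0.8]
opening: 0.0554
finger_force: 63.4
```

```bash
python3 s.py
```

```text
7.8 108.28461661696659 [0.4845 0.2012 0.0663] 0.0554 [-0.04 -0.34  0.81] [-0.18  -0.015  0.007] tilt [-0.0001 -0.0001] [ 0.48 -0.44]
```

Request:
{"method": "carry_out", "body": {"targets": [{"delta_pos": [0, 0, 0], "turn": [0, 0, -1], "fingers": 0}, {"delta_pos": [0, 0, 0], "turn": [0, 0, -2], "fingers": 0}, {"delta_pos": [0, 0, 0], "turn": [0, 0, -3], "fingers": 0}, {"delta_pos": [0, 0, 0], "turn": [0, 0, -4], "fingers": 0}, {"delta_pos": [0, 0, 0], "turn": [0, 0, -5], "fingers": 0}, {"delta_pos": [0, 0, 0], "turn": [0, 0, -6], "fingers": 0}, {"delta_pos": [0, 0, 0], "turn": [0, 0, -7], "fingers": 0}, {"delta_pos": [0, 0, 0], "turn": [0, 0, -8], "fingers": 0}]}}

```text
time: 8.6
eef_pos: [0.4844, 0.2014, 0.0663]
eef_rot: [-1.658, -2.668, 0.0]
wrist_force: [0.2, -0.7, -0.5]
opening: 0.0553
finger_force: 63.3
```

```bash
python3 s.py
```

```text
8.6 116.27354639739109 [0.4844 0.2014 0.0663] 0.0553 [ 0.16 -0.75 -0.51] [-0.038 -0.011  0.003] tilt [-0.0002 -0.0001] [ 0.5  -0.32]
```

Request:
{"method": "carry_out", "body": {"targets": [{"delta_pos": [0, 0, 0], "turn": [0, 0, -1], "fingers": 0}, {"delta_pos": [0, 0, 0], "turn": [0, 0, -2], "fingers": 0}, {"delta_pos": [0, 0, 0], "turn": [0, 0, -3], "fingers": 0}, {"delta_pos": [0, 0, 0], "turn": [0, 0, -4], "fingers": 0}, {"delta_pos": [0, 0, 0], "turn": [0, 0, -5], "fingers": 0}]}}

```text
time: 9.1
eef_pos: [0.4844, 0.2014, 0.0663]
eef_rot: [-1.54, -2.738, 0.0]
wrist_force: [0.2, -0.3, -1.6]
opening: 0.0551
finger_force: 63.3
```

```bash
python3 s.py
```

```text
9.1 121.27223852100126 [0.4844 0.2014 0.0663] 0.0551 [ 0.16 -0.25 -1.6 ] [ 0.01  -0.014 -0.012] tilt [-0.0002  0.    ] [ 0.52 -0.24]
```

Request:
{"method": "carry_out", "body": {"targets": [{"delta_pos": [0, 0, 0], "turn": [0, 0, -0.7], "fingers": 0}, {"delta_pos": [0, 0, 0], "turn": [0, 0, -1.4], "fingers": 0}, {"delta_pos": [0, 0, 0], "turn": [0, 0, -2], "fingers": 0}]}}

```text
time: 9.4
eef_pos: [0.4845, 0.2014, 0.0664]
eef_rot: [-1.493, -2.764, 0.0]
wrist_force: [-0.4, -0.4, -1.7]
opening: 0.055
finger_force: 63.4
```

```bash
python3 s.py
```

```text
9.4 123.23814800328479 [0.4845 0.2014 0.0664] 0.055 [-0.39 -0.42 -1.66] [0.021 0.041 0.033] tilt [-0.     -0.0001] [ 0.52 -0.21]
```

Request:
{"method": "carry_out", "body": {"targets": [{"delta_pos": [0, 0, 0], "turn": [0, 0, -0.7], "fingers": 0}, {"delta_pos": [0, 0, 0], "turn": [0, 0, -1.4], "fingers": 0}, {"delta_pos": [0, 0, 0], "turn": [0, 0, -2], "fingers": 0}]}}

```text
time: 9.7
eef_pos: [0.4845, 0.2014, 0.0664]
eef_rot: [1.445, 2.79, -0.0]
wrist_force: [0.3, 0.6, -1.8]
opening: 0.0548
finger_force: 63.4
```

```bash
python3 s.py
```

```text
9.7 125.23903736221116 [0.4845 0.2014 0.0664] 0.0548 [ 0.34  0.63 -1.77] [-0.016 -0.011 -0.045] tilt [-0. -0.] [ 0.53 -0.18]
```

Request:
{"method": "carry_out", "body": {"targets": [{"delta_pos": [0, 0, 0], "turn": [0, 0, -0.7], "fingers": 0}, {"delta_pos": [0, 0, 0], "turn": [0, 0, -1.4], "fingers": 0}, {"delta_pos": [0, 0, 0], "turn": [0, 0, -2], "fingers": 0}]}}

```text
time: 10.0
eef_pos: [0.4845, 0.2014, 0.0664]
eef_rot: [1.396, 2.814, -0.0]
wrist_force: [-0.2, 0.1, -0.9]
opening: 0.0556
finger_force: 63.4
```

```bash
python3 s.py; python3 - <<'E'
from h import *
c=grab('wrist','w4'); cv2.imwrite('pics/w4b.png',cv2.resize(c['color'][:,:,::-1],(800,600)))
E
```

```text
10.0 127.24196924744807 [0.4845 0.2014 0.0664] 0.0556 [-0.22  0.12 -0.92] [0.048 0.031 0.006] tilt [-0.     -0.0001] [ 0.53 -0.15]
```

View pics/w4b.png

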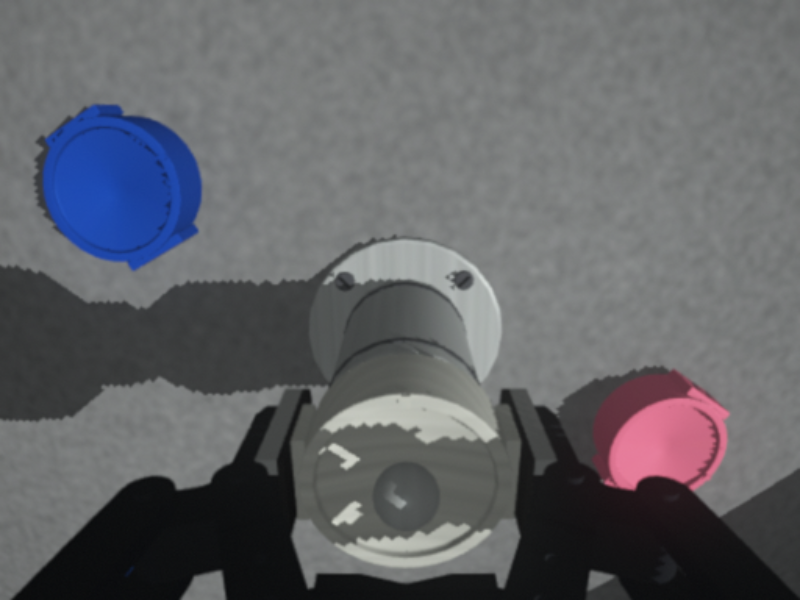

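The lid is still square in the pads and the ball is centred at (405,495). There's no stop yet, so I'll continue in fine steps.

Request:
{"method": "carry_out", "body": {"targets": [{"delta_pos": [0, 0, 0], "turn": [0, 0, -0.5], "fingers": 0}, {"delta_pos": [0, 0, 0], "turn": [0, 0, -1], "fingers": 0}, {"delta_pos": [0, 0, 0], "turn": [0, 0, -1.5], "fingers": 0}]}}

```text
time: 10.35
eef_pos: [0.4844, 0.2013, 0.0664]
eef_rot: [1.359, 2.832, -0.0]
wrist_force: [-0.9, -1.3, -0.9]
opening: 0.0553
finger_force: 63.4
```

```bash
python3 s.py
```

```text
10.35 128.7279670000135 [0.4844 0.2013 0.0664] 0.0553 [-0.91 -1.33 -0.88] [-0.076  0.052  0.015] tilt [-0.0001 -0.0002] [ 0.53 -0.13]
```

Request:
{"method": "carry_out", "body": {"targets": [{"delta_pos": [0, 0, 0], "turn": [0, 0, -0.5], "fingers": 0}, {"delta_pos": [0, 0, 0], "turn": [0, 0, -1], "fingers": 0}, {"delta_pos": [0, 0, 0], "turn": [0, 0, -1.5], "fingers": 0}]}}

```text
time: 10.65
eef_pos: [0.4843, 0.2012, 0.0663]
eef_rot: [-1.323, -2.849, 0.001]
wrist_force: [-1.4, -1.2, -0.4]
opening: 0.0555
finger_force: 63.4
```

```bash
python3 s.py
```

```text
10.65 130.19261352963287 [0.4843 0.2012 0.0663] 0.0555 [-1.35 -1.16 -0.39] [-0.16   0.176 -0.292] tilt [-0.0005 -0.0004] [ 0.54 -0.1 ]
```

The torque about z has jumped to -0.29 N·m, so that looks like the stop. One small nudge will confirm it.

Request:
{"method": "carry_out", "body": {"targets": [{"delta_pos": [0, 0, 0], "turn": [0, 0, -0.4], "fingers": 0}, {"delta_pos": [0, 0, 0], "turn": [0, 0, -0.7], "fingers": 0}]}}

```text
time: 10.85
eef_pos: [0.4843, 0.2012, 0.0663]
eef_rot: [-1.306, -2.857, 0.001]
wrist_force: [-1.9, -0.1, -0.3]
opening: 0.0556
finger_force: 63.4
```

```bash
python3 s.py
```

```text
10.85 130.86763215557173 [0.4843 0.2012 0.0663] 0.0556 [-1.87 -0.14 -0.33] [-0.228  0.302 -0.392] tilt [-0.0006 -0.0003] [ 0.54 -0.09]
```

The torque keeps rising, so the stop is confirmed. I'll ease back 1.2° to unload it and start lifting gently.

Request:
{"method": "carry_out", "body": {"targets": [{"delta_pos": [0, 0, 0], "turn": [0, 0, 0.6], "fingers": 0}, {"delta_pos": [0, 0, 0], "turn": [0, 0, 1.2], "fingers": 0}, {"delta_pos": [0, 0, -0.05], "turn": [0, 0, 1.2], "fingers": 0}, {"delta_pos": [0, 0, -0.12], "turn": [0, 0, 1.2], "fingers": 0}, {"delta_pos": [0, 0, -0.22], "turn": [0, 0, 1.2], "fingers": 0}, {"delta_pos": [0, 0, -0.35], "turn": [0, 0, 1.2], "fingers": 0}, {"delta_pos": [0, 0, -0.5], "turn": [0, 0, 1.2], "fingers": 0}]}}

```text
time: 11.55
eef_pos: [0.4843, 0.2014, 0.0714]
eef_rot: [-1.335, -2.844, 0.001]
wrist_force: [-1.3, -1.4, -1.8]
opening: 0.0551
finger_force: 63.8
```

```bash
python3 s.py
```

```text
11.55 129.69697516226483 [0.4843 0.2014 0.0714] 0.0551 [-1.26 -1.35 -1.8 ] [-0.215  0.199 -0.02 ] tilt [-0.0004 -0.0002] [ 0.54 -0.1 ]
```

Request:
{"method": "carry_out", "body": {"targets": [{"delta_pos": [0, 0, -0.2], "turn": [0, 0, 0], "fingers": 0}, {"delta_pos": [0, 0, -0.5], "turn": [0, 0, 0], "fingers": 0}, {"delta_pos": [0, 0, -0.9], "turn": [0, 0, 0], "fingers": 0}, {"delta_pos": [0, 0, -1.4], "turn": [0, 0, 0], "fingers": 0}, {"delta_pos": [0, 0, -1.9], "turn": [0, 0, 0], "fingers": 0}, {"delta_pos": [0, 0, -2.3], "turn": [0, 0, 0], "fingers": 0}, {"delta_pos": [0, 0, -2.6], "turn": [0, 0, 0], "fingers": 0}, {"delta_pos": [0, 0, -2.7], "turn": [0, 0, 0], "fingers": 0}]}}

```text
time: 12.35
eef_pos: [0.4847, 0.2014, 0.0988]
eef_rot: [1.335, 2.843, 0.0]
wrist_force: [-0.1, -0.6, -1.4]
opening: 0.0556
finger_force: 63.8
```

```bash
python3 s.py; python3 - <<'E'
from h import *
a=grab('top','top1');b=grab('scene','scene1');c=grab('wrist','w5')
# coaster mask by color
for n,im in (('t',a),('s',b)):
    h=cv2.cvtColor(im['color'],cv2.COLOR_RGB2HSV); m=cv2.inRange(h,(8,70,110),(22,255,255))
    nn,l,st,ct=cv2.connectedComponentsWithStats(m)
    for i in range(1,nn):
        if st[i,4]>300:
            w=at_z(im,ct[i],.006)
            k=cv2.findContours((l==i).astype(np.uint8),cv2.RETR_EXTERNAL,2)[0][0]; r=cv2.boxPoints(cv2.minAreaRect(np.array([at_z(im,p[0],.008)[:2] for p in k],np.float32)))
            print(n,st[i],ct[i].round(1),w.round(4),'box ctr',r.mean(0),np.linalg.norm(r[0]-r[1]),np.linalg.norm(r[1]-r[2]))
w=cv2.resize(c['color'][:,:,::-1],(400,300)); t=cv2.resize(a['color'][170:245,260:360,::-1],(400,300)); s=cv2.resize(b['color'][200:260,180:260,::-1],(400,300))
cv2.imwrite('pics/m1.png',np.vstack([np.hstack([w,t]),np.hstack([s,cv2.resize(b['color'][90:165,250:350,::-1],(400,300))])]))
E
```

```text
12.35 129.6766607281125 [0.4847 0.2014 0.0988] 0.0556 [-0.11 -0.6  -1.37] [-0.02   0.071  0.026] tilt [ 0.0006 -0.    ] [ 0.58 -0.08]
t [281 191  39  38 929] [300.  209.5] [ 0.5377 -0.1427  0.006 ] box ctr [ 0.5379361  -0.14220539] 0.09841799 0.1013539
s [ 192  212   46   37 1021] [213.8 229.4] [ 0.5366 -0.1462  0.006 ] box ctr [ 0.53833884 -0.14590468] 0.09031144 0.0994059
```

View pics/m1.png

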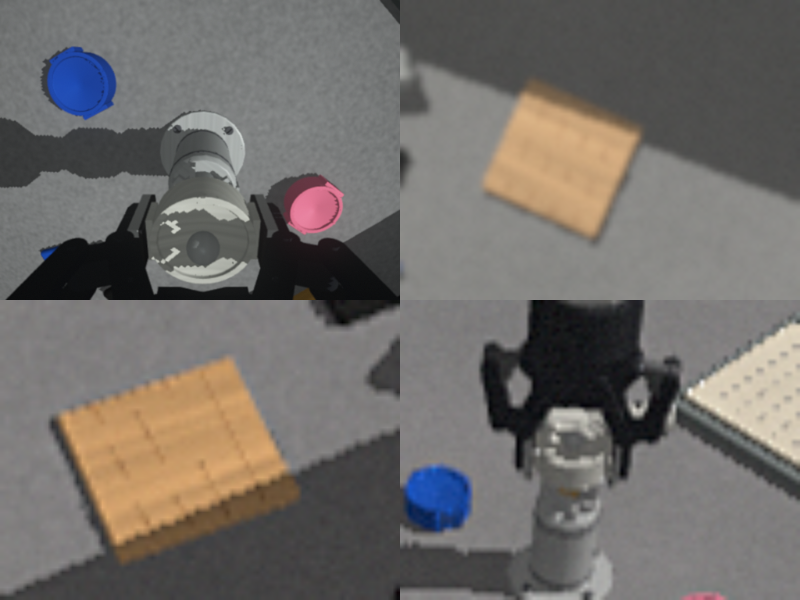

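The lid is off, level and clear of the neck, with the ball centred and the canister body showing below. Both fixed views put the coaster's centre at about (0.538,-0.143).

```bash
python3 - <<'E'
from h import *
d,t=to([.538,-.143,.101],yaw());print(d,t,np.linalg.norm(d))
for s in (.1,.3,.6,1,1.5,2.1,2.8,3.5): print(np.round(d/np.linalg.norm(d)*s,2))
E
```

```text
[-29.92 -17.86  -0.26] [-0.01  0.01 -0.  ] 34.846141823737106
[-0.09 -0.05 -0.  ]
[-0.26 -0.15 -0.  ]
[-0.52 -0.31 -0.  ]
[-0.86 -0.51 -0.01]
[-1.29 -0.77 -0.01]
[-1.8  -1.08 -0.02]
[-2.4  -1.44 -0.02]
[-3.01 -1.79 -0.03]
```

Request:
{"method": "carry_out", "body": {"targets": [{"delta_pos": [-0.09, -0.05, -0.05], "turn": [0, 0, 0], "fingers": 0}, {"delta_pos": [-0.26, -0.15, -0.15], "turn": [0, 0, 0], "fingers": 0}, {"delta_pos": [-0.52, -0.31, -0.25], "turn": [0, 0, 0], "fingers": 0}, {"delta_pos": [-0.86, -0.51, -0.35], "turn": [0, 0, 0], "fingers": 0}, {"delta_pos": [-1.29, -0.77, -0.4], "turn": [0, 0, 0], "fingers": 0}, {"delta_pos": [-1.8, -1.08, -0.4], "turn": [0, 0, 0], "fingers": 0}, {"delta_pos": [-2.4, -1.44, -0.4], "turn": [0, 0, 0], "fingers": 0}, {"delta_pos": [-3.05, -1.83, -0.4], "turn": [0, 0, 0], "fingers": 0}]}}

```text
time: 13.3
eef_pos: [0.49, 0.1655, 0.1023]
eef_rot: [1.336, 2.843, -0.0]
wrist_force: [0.5, -0.2, -1.4]
opening: 0.0555
finger_force: 63.8
```

Request:
{"method": "carry_out", "body": {"targets": [{"delta_pos": [-0.69, -0.41, 0], "turn": [0, 0, 0], "fingers": 0}, {"delta_pos": [-1.38, -0.82, 0], "turn": [0, 0, 0], "fingers": 0}, {"delta_pos": [-2.07, -1.23, 0], "turn": [0, 0, 0], "fingers": 0}, {"delta_pos": [-2.76, -1.64, 0], "turn": [0, 0, 0], "fingers": 0}, {"delta_pos": [-3.45, -2.05, 0], "turn": [0, 0, 0], "fingers": 0}, {"delta_pos": [-4.14, -2.46, 0], "turn": [0, 0, 0], "fingers": 0}, {"delta_pos": [-4.83, -2.87, 0], "turn": [0, 0, 0], "fingers": 0}, {"delta_pos": [-5.52, -3.28, 0], "turn": [0, 0, 0], "fingers": 0}]}}

```text
time: 14.1
eef_pos: [0.5, 0.1022, 0.1024]
eef_rot: [1.335, 2.844, -0.0]
wrist_force: [-1.0, 0.6, -0.6]
opening: 0.0552
finger_force: 63.8
```

```bash
python3 s.py; python3 -c "
from h import *
c=grab('wrist','w6');g=cv2.imwrite('pics/w6b.png',cv2.resize(c['color'][:,:,::-1],(400,300)))
print(to([.538,-.143,.102],yaw()))"
```

```text
14.1 129.68652824128986 [0.5    0.1022 0.1024] 0.0552 [-0.97  0.55 -0.63] [0.007 0.012 0.002] tilt [-0. -0.] [0.81 0.14]
(array([-21.16, -12.61,   0.05]), array([-0.05,  0.05, -0.  ]))
```

View pics/w6b.png

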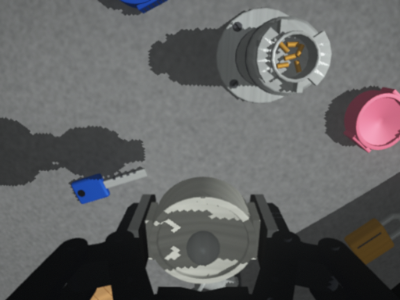

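The canister is open, with pins visible at (290,52), and the ball is still centred at (203,245). Carrying on to the coaster.

Request:
{"method": "carry_out", "body": {"targets": [{"delta_pos": [-0.26, -0.15, 0], "turn": [0, 0, 0], "fingers": 0}, {"delta_pos": [-0.69, -0.41, 0], "turn": [0, 0, 0], "fingers": 0}, {"delta_pos": [-1.29, -0.77, 0], "turn": [0, 0, 0], "fingers": 0}, {"delta_pos": [-1.98, -1.18, 0], "turn": [0, 0, 0], "fingers": 0}, {"delta_pos": [-2.66, -1.59, 0], "turn": [0, 0, 0], "fingers": 0}, {"delta_pos": [-3.35, -2.0, 0], "turn": [0, 0, 0], "fingers": 0}, {"delta_pos": [-4.04, -2.41, 0], "turn": [0, 0, 0], "fingers": 0}, {"delta_pos": [-4.72, -2.82, 0], "turn": [0, 0, 0], "fingers": 0}]}}

```text
time: 14.95
eef_pos: [0.5084, 0.0477, 0.1024]
eef_rot: [1.336, 2.843, -0.0]
wrist_force: [-0.6, 0.2, -1.4]
opening: 0.0549
finger_force: 63.8
```

Request:
{"method": "carry_out", "body": {"targets": [{"delta_pos": [-0.69, -0.41, 0], "turn": [0, 0, 0], "fingers": 0}, {"delta_pos": [-1.38, -0.82, 0], "turn": [0, 0, 0], "fingers": 0}, {"delta_pos": [-2.07, -1.23, 0], "turn": [0, 0, 0], "fingers": 0}, {"delta_pos": [-2.76, -1.64, 0], "turn": [0, 0, 0], "fingers": 0}, {"delta_pos": [-3.45, -2.05, 0], "turn": [0, 0, 0], "fingers": 0}, {"delta_pos": [-4.14, -2.46, 0], "turn": [0, 0, 0], "fingers": 0}, {"delta_pos": [-4.83, -2.87, 0], "turn": [0, 0, 0], "fingers": 0}, {"delta_pos": [-5.52, -3.28, 0], "turn": [0, 0, 0], "fingers": 0}]}}

```text
time: 15.75
eef_pos: [0.5184, -0.0156, 0.1024]
eef_rot: [1.336, 2.844, -0.0]
wrist_force: [0.3, 1.1, -0.2]
opening: 0.0553
finger_force: 63.8
```

Request:
{"method": "carry_out", "body": {"targets": [{"delta_pos": [-0.69, -0.41, 0], "turn": [0, 0, 0], "fingers": 0}, {"delta_pos": [-1.38, -0.82, 0], "turn": [0, 0, 0], "fingers": 0}, {"delta_pos": [-2.07, -1.23, 0], "turn": [0, 0, 0], "fingers": 0}, {"delta_pos": [-2.76, -1.64, 0], "turn": [0, 0, 0], "fingers": 0}, {"delta_pos": [-3.45, -2.05, 0], "turn": [0, 0, 0], "fingers": 0}, {"delta_pos": [-4.14, -2.46, 0], "turn": [0, 0, 0], "fingers": 0}, {"delta_pos": [-4.83, -2.87, 0], "turn": [0, 0, 0], "fingers": 0}, {"delta_pos": [-5.52, -3.28, 0], "turn": [0, 0, 0], "fingers": 0}]}}

```text
time: 16.55
eef_pos: [0.5284, -0.079, 0.1024]
eef_rot: [-1.335, -2.844, 0.0]
wrist_force: [0.6, -0.9, -1.4]
opening: 0.0551
finger_force: 63.8
```

```bash
python3 s.py; python3 -c "
from h import *
print(to([.538,-.143,.1],yaw()))"
```

```text
16.55 129.68672935679263 [ 0.5284 -0.079   0.1024] 0.0551 [ 0.58 -0.88 -1.42] [ 0.066 -0.037 -0.02 ] tilt [-0.     -0.0001] [1.09 0.47]
(array([-5.53, -3.35,  0.24]), array([-0.,  0., -0.]))
```

Request:
{"method": "carry_out", "body": {"targets": [{"delta_pos": [-0.69, -0.41, 0.02], "turn": [0, 0, 0], "fingers": 0}, {"delta_pos": [-1.37, -0.83, 0.05], "turn": [0, 0, 0], "fingers": 0}, {"delta_pos": [-2.05, -1.24, 0.1], "turn": [0, 0, 0], "fingers": 0}, {"delta_pos": [-2.69, -1.63, 0.15], "turn": [0, 0, 0], "fingers": 0}, {"delta_pos": [-3.29, -1.99, 0.18], "turn": [0, 0, 0], "fingers": 0}, {"delta_pos": [-3.84, -2.33, 0.2], "turn": [0, 0, 0], "fingers": 0}, {"delta_pos": [-4.33, -2.62, 0.2], "turn": [0, 0, 0], "fingers": 0}, {"delta_pos": [-4.74, -2.87, 0.2], "turn": [0, 0, 0], "fingers": 0}]}}

```text
time: 17.35
eef_pos: [0.5366, -0.1337, 0.1004]
eef_rot: [1.336, 2.843, -0.0]
wrist_force: [0.3, 0.5, -2.0]
opening: 0.0557
finger_force: 63.8
```

Request:
{"method": "carry_out", "body": {"targets": [{"delta_pos": [-0.32, -0.2, 0], "turn": [0, 0, 0], "fingers": 0}, {"delta_pos": [-0.55, -0.33, 0], "turn": [0, 0, 0], "fingers": 0}, {"delta_pos": [-0.7, -0.42, 0], "turn": [0, 0, 0], "fingers": 0}, {"delta_pos": [-0.78, -0.47, 0], "turn": [0, 0, 0], "fingers": 0}, {"delta_pos": [-0.78, -0.47, 0], "turn": [0, 0, 0], "fingers": 0}, {"delta_pos": [-0.78, -0.47, 0], "turn": [0, 0, 0], "fingers": 0}, {"delta_pos": [-0.78, -0.47, 0], "turn": [0, 0, 0], "fingers": 0}, {"delta_pos": [-0.78, -0.47, 0], "turn": [0, 0, 0], "fingers": 0}]}}

```text
time: 18.15
eef_pos: [0.5379, -0.142, 0.1004]
eef_rot: [1.335, 2.844, -0.0]
wrist_force: [1.3, -0.6, -1.7]
opening: 0.0551
finger_force: 63.8
```

```bash
python3 s.py; python3 - <<'E'
from h import *
b=grab('scene','scene2');c=grab('wrist','w7');a=grab('top','top2')
z=lambda i:cv2.resize(i[:,:,::-1],(400,300))
cv2.imwrite('pics/m2.png',np.vstack([np.hstack([z(c['color']),z(b['color'][140:260,150:310])]),np.hstack([z(a['color'][150:270,170:330]),z(b['color'])])]))
E
```

```text
18.15 129.69921730831976 [ 0.5379 -0.142   0.1004] 0.0551 [ 1.27 -0.64 -1.66] [0.002 0.025 0.039] tilt [-0.     -0.0001] [1.14 0.56]
```

View pics/m2.png

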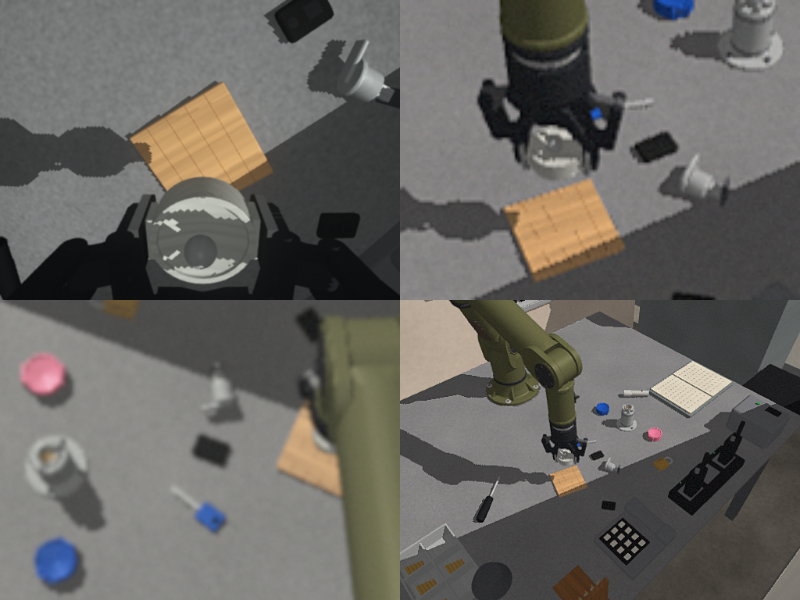

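The lid is held level over the coaster, with the ball in the middle (within a few mm) and nothing else moved. I'll lower it gently by 1 cm and let the ball settle before handing in.

Request:
{"method": "carry_out", "body": {"targets": [{"delta_pos": [0, 0, 0.1], "turn": [0, 0, 0], "fingers": 0}, {"delta_pos": [0, 0, 0.3], "turn": [0, 0, 0], "fingers": 0}, {"delta_pos": [0, 0, 0.5], "turn": [0, 0, 0], "fingers": 0}, {"delta_pos": [0, 0, 0.7], "turn": [0, 0, 0], "fingers": 0}, {"delta_pos": [0, 0, 0.9], "turn": [0, 0, 0], "fingers": 0}, {"delta_pos": [0, 0, 1.0], "turn": [0, 0, 0], "fingers": 0}, {"delta_pos": [0, 0, 1.0], "turn": [0, 0, 0], "fingers": 0}, {"delta_pos": [0, 0, 1.0], "turn": [0, 0, 0], "fingers": 0}]}}

```text
time: 19.1
eef_pos: [0.5379, -0.1422, 0.0904]
eef_rot: [1.335, 2.844, -0.0]
wrist_force: [0.7, -0.7, -0.9]
opening: 0.0554
finger_force: 63.8
```

Request:
{"method": "carry_out", "body": {"targets": [{"delta_pos": [0, 0, 0], "turn": [0, 0, 0], "fingers": 0}, {"delta_pos": [0, 0, 0], "turn": [0, 0, 0], "fingers": 0}, {"delta_pos": [0, 0, 0], "turn": [0, 0, 0], "fingers": 0}, {"delta_pos": [0, 0, 0], "turn": [0, 0, 0], "fingers": 0}, {"delta_pos": [0, 0, 0], "turn": [0, 0, 0], "fingers": 0}, {"delta_pos": [0, 0, 0], "turn": [0, 0, 0], "fingers": 0}, {"delta_pos": [0, 0, 0], "turn": [0, 0, 0], "fingers": 0}, {"delta_pos": [0, 0, 0], "turn": [0, 0, 0], "fingers": 0}]}}

```text
time: 19.9
eef_pos: [0.5379, -0.1422, 0.0904]
eef_rot: [1.335, 2.844, -0.0]
wrist_force: [0.4, 0.1, -1.6]
opening: 0.055
finger_force: 63.8
```

```bash
python3 s.py; python3 -c "
from h import *
print(robot.job_done())"
```

```text
19.9 129.68645058125307 [ 0.5379 -0.1422  0.0904] 0.055 [ 0.42  0.11 -1.59] [0.007 0.025 0.02 ] tilt [-0.     -0.0001] [1.13 0.55]
the job is handed in; nothing more can be done
None
```

The job is handed in at 19.9 s: I turned the lid anticlockwise to its stop (felt as a torque rise), lifted it off, and it is held level about 96 mm above the middle of the coaster, with the ball within a few mm of the dish's middle at the last look and nothing else seen to have moved.

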